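# Sweep the welding offcuts into the scrap bay

## Robot

A 6-joint arm with a two-finger parallel gripper is mounted at the origin on the work surface. World frame = base frame: x ahead of the robot, y to its left, z up, the work surface at z = 0. Lengths are in m, angles in rad, forces in N, time in s.
With the tool pointing down it reaches from about 0.3 to 0.875 m from the base axis. Payload 6.4 kg.
Tool frame: the origin (TCP) lies midway between the tips of the shut fingers; the grasp point (between the pads) lies 19 mm behind it; x points along the fingers, y is the direction in which the jaws open and shut, and the axes are right-handed (so a half turn about x gives the same grasp; the last joint's range is limited). The gripper opens to 85 mm and grips with 20 to 120 N. Pads are 22 mm wide; open, the fingers measure 114 mm over their backs; the gripper's body (76 mm by 85 mm) begins 54 mm behind the grasp point. The pads swing forward as they close: fully open they stand 13 mm farther back than shut.
Start: joints at [1.073, 0.181, 1.607, -0, 1.354, -0.206], TCP at [0.165, 0.551, 0.231] pointing down, gripper open.
Joint ranges: [-2.99, 2.99], [-0.89, 2.07], [0.3, 2.58], [-1.14, 4.28], [0, 2.63], [-3.12, 3.12]. Speed limits (rad/s): [2.57, 2.57, 3.01, 3.14, 3.14, 3.14].

## Interface

Orientations are given as a unit quaternion [w, x, y, z].
In Python, from bench import ctrl gives the robot as it stands.
- The arm moves only by the tool servo_tool, never from a script. Its argument "targets" is a list of rows, each a list of 7 numbers: the turn, a rotation vector about the tool's x, y, z in rad, then the shift along the tool's x, y, z in mm, then the opening, from -1 (shut) to 1 (fully open). A call has exactly 8 rows; each row is the pose to reach, as a shift and turn from the pose measured when the call began, along the tool's axes at that moment; what a row does not reach only later rows make up. A row lasts 1/8 s, in which the tool goes at most 62.5 mm and 10.7 degrees, less where a joint would pass 70% of its speed; a pose out of reach is approached as far as the arm can. A call with a gripper value outside its range is refused whole. The fingers move at their own pace and stop on an object; the grip force is fixed at half the most. Time passes only in rows, so rows that repeat a pose let the fingers close, or fill a call up. It gives the time, the measured TCP pose, the force and the opening at its end, in the units of the state.
- ctrl.get_obs(): the state, without advancing time (a new reading comes with each control period).
- ctrl.camera(name): name is "side" or "top"; returns a dict with "pixels" (384x512x3 uint8, blue, green, red), "intrinsics" (3x3 intrinsics, pixels), "D" ([k1, k2, p1, p2, k3] as OpenCV has them; the pictures are not rectified), "R" (3x3) and "t" (3): a world point X has camera coordinates R X + t. Camera axes: x right, y down, z forward; pixel columns grow to the right and rows downward; lengths in m; the calibration is good to about 2 mm. A picture is of the moment at which its call begins. There is no depth.
- ctrl.hand_in(): hands the job in, once; it reports no verdict.
The state is a dict: "time_s": time; "q": joint angles; "dq": joint speeds; "joint_efforts": joint torques, N m; "eef_pos": TCP position; "eef_rot": TCP orientation; "wrist_force": force on the tool from outside, world axes, zero at the start; "torque": the same for the moment, N m; "opening": opening from 0.0 (shut) to 1.0 (fully open).
Only numpy, scipy, OpenCV 4.12 (cv2) and the standard library are available. Lean on these libraries where they do the work, as an engineer would, in place of code of your own. Each camera call takes 0.05 s, during which the arm holds its last target.

## Task

Clear the welding bench: with the outside of your fingers, sweep the three loose metal offcuts along the bench top into the yellow three-sided scrap bay, through its open side, so that every one lies inside. Only push them; do not pick them up or tip them over. Leave the red magnet, the hammer, the brush and the blue post foot where they are, and finish clear of everything.

Things in the scene. Friction and masses are not known exactly. Their poses are not given: they have to be found in the camera images.
- offcut_square: white-painted square-tube offcut standing on its cut end, open hole up: 40 x 40 mm, 30 mm tall, walls 4 mm, about 130 g. Loose; slides on the bench. Origin: centre of its underside, z up.
- offcut_rect: white-painted rectangular-tube offcut standing on its cut end, open hole up: 50 mm (own x) x 35 mm (own y), 25 mm tall, walls 4 mm, about 120 g. Loose. Origin: centre of its underside, z up.
- offcut_bar: solid copper-coloured flat-bar offcut: 50 mm (own x) x 40 mm (own y), 15 mm tall, about 230 g. Loose. Origin: centre of its underside, z up.
- bay: yellow scrap bay fixed to the bench, left of the offcuts: three fence walls 40 mm high, 6 mm thick; no floor or sill (the bench top runs in). Origin: on the bench top, middle of the open mouth; own +x points into the bay, own y along the mouth. Inside 240 mm wide (y -120 to 120 mm), 150 mm deep (x 0 to 150 mm, back wall). Flat 20 mm feet outside the walls. Its place and yaw vary.
- magnet: bystander: red welding magnet, an L-shaped raised edge on a 90 x 90 mm plate, 30 mm tall, about 400 g, loose. Origin: centre of its underside.
- hammer: bystander: hammer 260 mm long lying on the bench, loose, own x along its handle. Origin: under the tool, near its middle.
- brush: bystander: hand brush 200 mm long lying on the bench, loose, own x along its handle. Origin: under the tool, near its middle.
- post_foot: bystander: blue post foot, an upright 30 mm round stub on a 56 x 56 mm base plate, 61 mm tall in all, about 300 g, loose. Origin: centre of its underside.

How it is judged:
By the outcome, as a careful person would: the job done as asked, in the order asked, and still so for the second after the job is handed in, with the robot touching nothing.
It also fails if it takes over 72 s, if anything falls off the work surface, if the arm or the gripper's body presses on something with over 40 N, if the wrist force passes 120 N, or if a joint passes its speed limit or range.

## Working session

There is one attempt and no reset: what is moved stays moved. The work goes in short steps, Python scripts to look and compute and a tool call to move; the robot and the scene stay as the last step left them, time stands still between calls to the robot, and variables do not carry over. Pictures are saved under pics/ and viewed, and the job is handed in when it is done.

Besides the shell and the picture viewer there is one more tool, called after "Request:" as name([rows], argument=value, ...), one row to a line, values as JSON. servo_tool: Moves the arm, as the interface text tells. Its arguments: {"type":"object","properties":{"targets":{"type":"array","items":{"type":"array","items":{"type":"number"}}}},"required":["targets"]}

```bash
mkdir -p pics; ls
cat > h.py <<'E'
import numpy as np, cv2
from bench import ctrl
def ray(c,u,v,z):
    K=np.array(c["intrinsics"]);D=np.array(c["D"]);R=np.array(c["R"]);t=np.array(c["t"])
    p=cv2.undistortPoints(np.array([[[u,v]]],float),K,D)[0,0]
    d=R.T@np.array([p[0],p[1],1]);o=-R.T@t
    return o+d*(z-o[2])/d[2]
def proj(c,P):
    R=np.array(c["R"]);t=np.array(c["t"],float)
    return cv2.projectPoints(np.array(P,float).reshape(-1,1,3),cv2.Rodrigues(R)[0],t,np.array(c["intrinsics"]),np.array(c["D"]))[0][:,0]
E
python3 - <<'E'
from h import *
import pickle
d={}
for n in("top","side"):
    c=ctrl.camera(n); d[n]=c; cv2.imwrite(f"pics/{n}0.png",cv2.resize(np.array(c["pixels"]),(800,600),interpolation=cv2.INTER_CUBIC))
pickle.dump(d,open("c0.pkl","wb"))
print({k:np.round(v,3) for k,v in ctrl.get_obs().items()})
E
```

```text
pics
{'time_s': np.float64(0.1), 'q': array([ 1.073,  0.181,  1.608,  0.   ,  1.354, -0.206]), 'dq': array([-0.   , -0.001, -0.003,  0.   ,  0.002,  0.001]), 'joint_efforts': array([ 0.0000e+00, -4.4588e+01, -3.5223e+01, -0.0000e+00,  4.0000e-03,
        0.0000e+00]), 'eef_pos': array([0.165, 0.55 , 0.23 ]), 'eef_rot': array([ 0.699,  0.102,  0.7  , -0.103]), 'wrist_force': array([-0.132, -0.888,  0.406]), 'torque': array([-0.076, -0.007, -0.013]), 'opening': np.float64(0.999)}
```

View pics/top0.png

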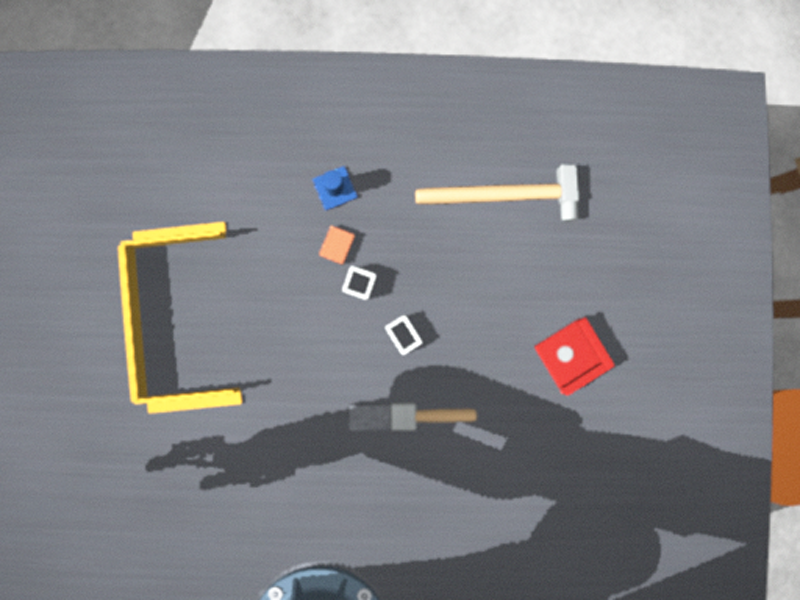

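View pics/side0.png

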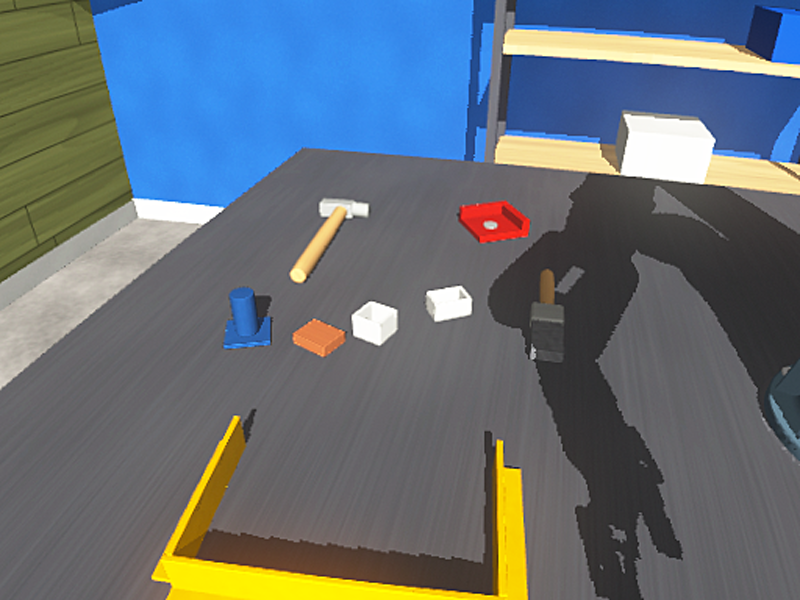

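The top view shows the bay on the left with its mouth facing right (between about (225,228) and (240,398)). The bar is at (337,244), the square tube at (359,283) and the rect tube at (404,335). The post foot is at (335,187), just above the bar, and the brush is at (412,416). The side view agrees. Next I'll measure positions.

```bash
cat > m.py <<'E'
from h import *
def masks(img):
    hsv=cv2.cvtColor(img,cv2.COLOR_BGR2HSV);H,S,V=cv2.split(hsv)
    return {"yellow":((H>20)&(H<32)&(S>170)&(V>60)),"copper":((H>3)&(H<14)&(S>110)&(V>120)&(V<245)),
     "white":((S<40)&(V>190)),"blue":((H>100)&(H<125)&(S>150)&(V>50)),"red":(((H<4)|(H>175))&(S>170)&(V>80))}
def blobs(c,name,amin=40):
    m=masks(np.array(c["pixels"]))[name].astype(np.uint8)*255
    m=cv2.morphologyEx(m,cv2.MORPH_CLOSE,np.ones((3,3)))
    cs,_=cv2.findContours(m,cv2.RETR_EXTERNAL,cv2.CHAIN_APPROX_NONE)
    return [k for k in cs if cv2.contourArea(k)>amin]
def rects(c,name,z,amin=40,win=None):
    out=[]
    for k in blobs(c,name,amin):
        P=np.array([ray(c,p[0,0],p[0,1],z)[:2] for p in k])*1000
        r=cv2.minAreaRect(P.astype(np.float32))
        if win and not(win[0]<r[0][0]<win[1] and win[2]<r[0][1]<win[3]):continue
        out.append(r)
    return out
E
python3 - <<'E'
from m import *
import pickle
d=pickle.load(open("c0.pkl","rb"));c=d["top"]
for n,z in(("yellow",.04),("copper",.015),("white",.03),("white",.025),("blue",.005),("red",.03)):
    print(n,z)
    for r in rects(c,n,z,40,(0,1100,-700,700)): print(np.round(r[0]),np.round(r[1]),round(r[2],1),np.round(cv2.boxPoints(r)).tolist())
s=1.5625
for nm,u,v,z in(("LT mouth top",225,223,.04),("LT mouth top in",227,234,.04),("R mouth top",240,391,.04),("R",242,403,.04),("backcorner far",122,243,.04),("back near",135,402,.04),("brush L",350,405,.03),("brush L2",350,430,.03),("brush R",476,415,.02),("brush head end",416,405,.02)
 ,("hammer end",416,196,.02)): print(nm,np.round(ray(c,u/s,v/s,z)*1000))
E
```

```text
yellow 0.04
[504. 222.] [245. 159.] 7.2 [[373.0, 285.0], [393.0, 127.0], [635.0, 158.0], [615.0, 316.0]]
copper 0.015
white 0.03
[77. 67.] [17. 20.] 1.7 [[68.0, 76.0], [69.0, 57.0], [86.0, 57.0], [86.0, 77.0]]
[ 457. -377.] [20. 23.] 0.8 [[447.0, -366.0], [448.0, -389.0], [467.0, -388.0], [467.0, -366.0]]
[ 482. -122.] [54. 39.] 34.7 [[449.0, -122.0], [471.0, -153.0], [515.0, -123.0], [493.0, -91.0]]
[561. -51.] [44. 44.] 71.5 [[533.0, -65.0], [575.0, -79.0], [589.0, -38.0], [547.0, -24.0]]
[ 714. -380.] [88. 31.] 3.7 [[669.0, -367.0], [671.0, -398.0], [759.0, -393.0], [757.0, -361.0]]
[ 948. -289.] [ 190. 1035.] 3.0 [[826.0, 223.0], [881.0, -811.0], [1071.0, -800.0], [1016.0, 233.0]]
white 0.025
[75. 68.] [17. 20.] 1.7 [[66.0, 77.0], [67.0, 57.0], [84.0, 58.0], [83.0, 78.0]]
[ 457. -379.] [20. 23.] 0.8 [[447.0, -368.0], [447.0, -390.0], [467.0, -390.0], [467.0, -368.0]]
[ 482. -122.] [54. 39.] 34.7 [[449.0, -122.0], [471.0, -154.0], [515.0, -123.0], [493.0, -91.0]]
[562. -51.] [44. 45.] 71.5 [[533.0, -65.0], [576.0, -79.0], [590.0, -38.0], [547.0, -23.0]]
[ 715. -381.] [89. 32.] 3.7 [[670.0, -369.0], [672.0, -400.0], [760.0, -394.0], [758.0, -363.0]]
[ 951. -290.] [ 191. 1040.] 3.0 [[828.0, 224.0], [883.0, -815.0], [1074.0, -804.0], [1018.0, 234.0]]
blue 0.005
[715.  -9.] [55. 53.] 22.9 [[680.0, 5.0], [700.0, -44.0], [751.0, -23.0], [730.0, 26.0]]
red 0.03
[ 454. -393.] [91. 92.] 32.6 [[390.0, -378.0], [440.0, -456.0], [517.0, -407.0], [467.0, -329.0]]
LT mouth top [648. 156.  40.]
LT mouth top in [631. 152.  40.]
R mouth top [390. 124.  40.]
R [372. 121.  40.]
backcorner far [614. 317.  40.]
back near [369. 287.  40.]
brush L [371. -43.  30.]
brush L2 [333. -44.  30.]
brush R [ 358. -240.   20.]
brush head end [ 372. -146.   20.]
hammer end [ 701. -140.   20.]
```

Run:
```python
import cv2
a=cv2.imread("pics/top0.png");cv2.imwrite("pics/topz.png",cv2.resize(a[150:450,100:500],(800,600),interpolation=cv2.INTER_CUBIC))
```

```text
(no output)
```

View pics/topz.png

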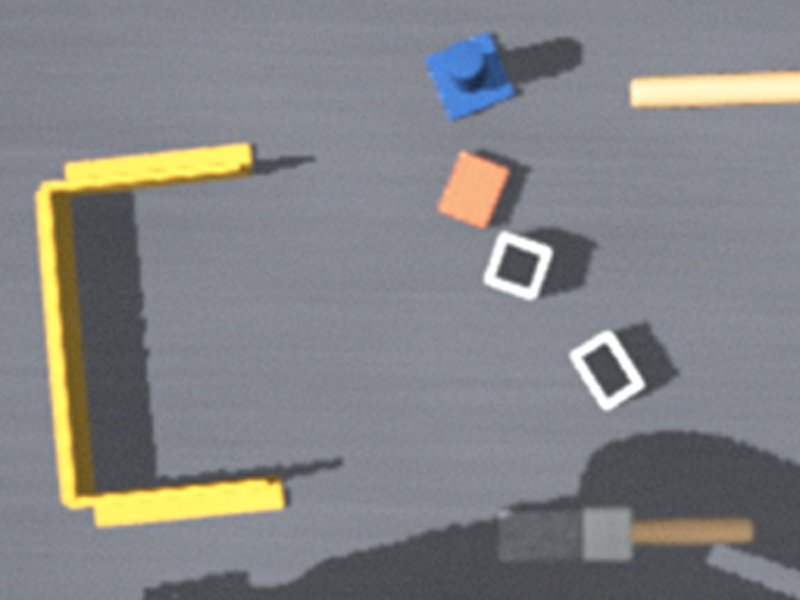

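```bash
sed -i 's/"copper":.*(V<245))/"copper":((H>3)\&(H<17)\&(S>100)\&(V>100))/' m.py
python3 - <<'E'
from m import *
import pickle
from scipy.spatial.transform import Rotation as Ro
d=pickle.load(open("c0.pkl","rb"));c=d["top"]
px=c["pixels"][int(244/1.5625),int(337/1.5625)]; print(px,cv2.cvtColor(px[None,None],cv2.COLOR_BGR2HSV))
for r in rects(c,"copper",.015,40,(300,800,-300,300)): print(np.round(r[0]),np.round(r[1]),round(r[2],1),np.round(cv2.boxPoints(r)).tolist())
s=d["side"]
for n,z in(("copper",.015),("white",.03),("blue",.005)):
    for r in rects(s,n,z,40,(300,800,-300,300)): print("side",n,np.round(r[0]),np.round(r[1]),round(r[2],1))
sc=1.5625
for nm,u,v,z in(("L mouth top",237,417,.04),("R mouth top",499,440,.04),("R mouth bottom?",492,505,.0)): print(nm,np.round(ray(s,u/sc,v/sc,z)*1000))
q=ctrl.get_obs()["eef_rot"]; print(np.round(Ro.from_quat([*q[1:],q[0]]).as_matrix(),3))
E
```

```text
[134 182 249] [[[ 13 118 249]]]
[622. -16.] [41. 52.] 69.4 [[590.0, -26.0], [639.0, -44.0], [653.0, -5.0], [605.0, 13.0]]
side copper [523. 285.] [78.  8.] 7.2
side copper [618.  -5.] [53. 63.] 68.6
side copper [ 355. -198.] [18. 92.] 2.4
side white [556. -31.] [73. 63.] 71.5
side white [476. -95.] [59. 73.] 27.2
side blue [732. -41.] [ 55. 143.] 25.0
L mouth top [632. 169.  40.]
R mouth top [390. 137.  40.]
R mouth bottom? [387. 178.   0.]
[[-0.001  0.288  0.958]
 [-0.001  0.958 -0.288]
 [-1.    -0.002 -0.   ]]
```

```bash
cat > go.py <<'E'
import sys
from h import *
from scipy.spatial.transform import Rotation as Ro
# go.py x y z yawdeg(tool y)  (mm)
x,y,z,a=map(float,sys.argv[1:5])
o=ctrl.get_obs();q=o["eef_rot"];R=Ro.from_quat([*q[1:],q[0]])
t=np.radians(a)
X=np.array([0,0,-1.]);Y=np.array([np.cos(t),np.sin(t),0]);Z=np.cross(X,Y)
G=Ro.from_matrix(np.c_[X,Y,Z])
print("rot",np.round((R.inv()*G).as_rotvec(),3),"shift",np.round(R.inv().apply(np.array([x,y,z])-np.array(o["eef_pos"])*1000),1),"t",o["time_s"],"F",np.round(o["wrist_force"],1),"op",o["opening"],"pos",np.round(o["eef_pos"],4))
E
python3 go.py 629 -72 130 12
```

```text
rot [1.07  0.    0.002] shift [ 101.  -462.4  623.3] t 0.1 F [-0.1 -0.9  0.4] op 0.9990207460878175 pos [0.1651 0.5503 0.2305]
```

Request:
servo_tool([
  [0.07,0,0,5,-10,14,-0.65],
  [0.2,0,0,15,-35,47,-0.65],
  [0.36,0,0,30,-70,94,-0.65],
  [0.5,0,0,45,-107,144,-0.65],
  [0.66,0,0,60,-143,193,-0.65],
  [0.82,0,0,75,-179,242,-0.65],
  [0.97,0,0,90,-214,289,-0.65],
  [1.07,0,0,100,-245,330,-0.65],
])

```text
time_s: 1.1
eef_pos: [0.4112, 0.2185, 0.1299]
eef_rot: [0.548, 0.446, 0.548, -0.447]
wrist_force: [0.8, 0.9, -0.2]
opening: 0.177
```

```bash
python3 go.py 629 -72 130 12
```

```text
rot [-0.005  0.001  0.002] shift [1.000e-01 1.543e+02 3.287e+02] t 1.1 F [ 0.8  0.9 -0.2] op 0.17708107961081948 pos [0.4112 0.2185 0.1299]
```

Request:
servo_tool([
  [0,0,0,0,14,30,-0.65],
  [0,0,0,0,37,80,-0.65],
  [0,0,0,0,63,135,-0.65],
  [0,0,0,0,89,190,-0.65],
  [0,0,0,0,115,245,-0.65],
  [0,0,0,0,138,294,-0.65],
  [0,0,0,20,151,321,-0.65],
  [0,0,0,50,154,329,-0.65],
])

```text
time_s: 2.1
eef_pos: [0.6305, -0.075, 0.0801]
eef_rot: [0.549, 0.447, 0.547, -0.447]
wrist_force: [-0.3, 0.1, -0.2]
opening: 0.175
```

```bash
python3 go.py 629 -72 5 12
python3 - <<'E'
from m import *
c=ctrl.camera("top");cv2.imwrite("pics/a1.png",cv2.resize(np.array(c["pixels"])[80:300,60:353],(800,600)))
c=ctrl.camera("side");cv2.imwrite("pics/a2.png",cv2.resize(np.array(c["pixels"]),(800,600)))
E
```

```text
rot [-0.007  0.003 -0.001] shift [75.1 -0.9 -3.4] t 2.1 F [-0.3  0.1 -0.2] op 0.17477767872829733 pos [ 0.6305 -0.075   0.0801]
```

View pics/a1.png

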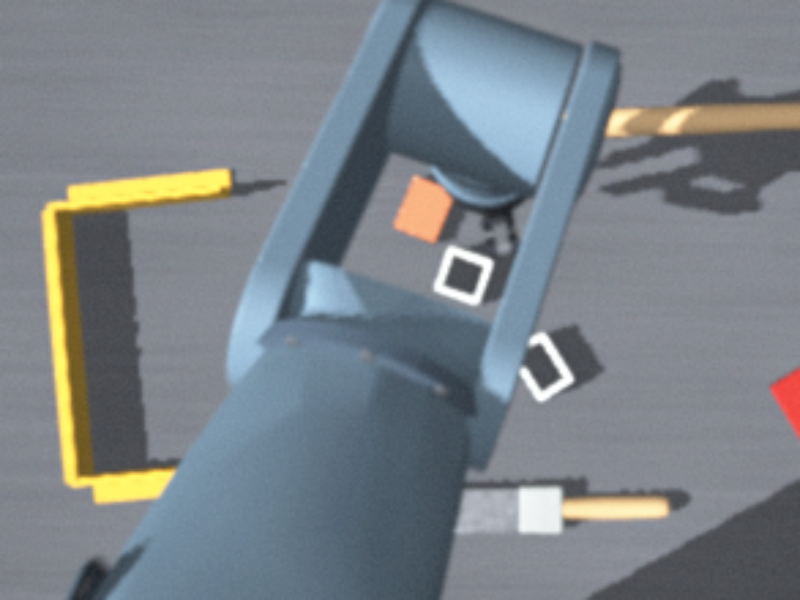

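View pics/a2.png

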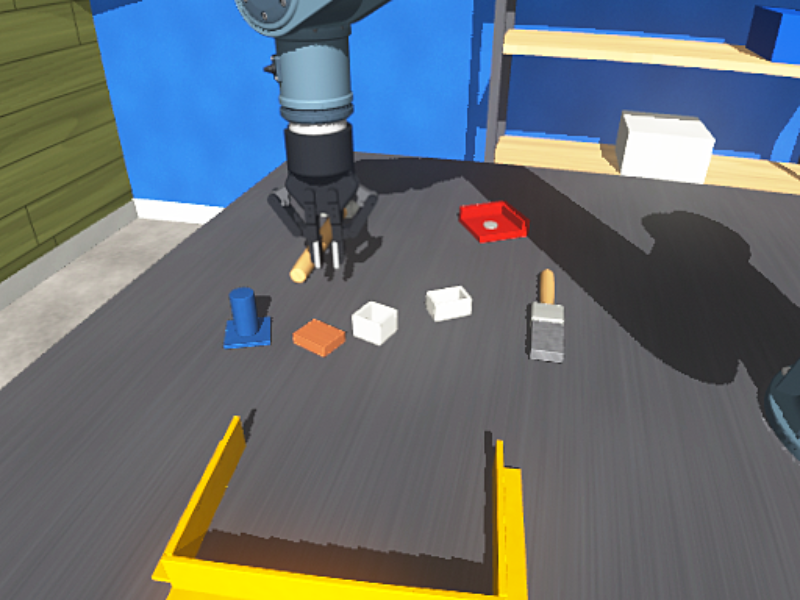

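The top view shows the fingers behind the bar, clear of the square tube at (465,275). The side view shows the tips pointing down with free bench behind the bar. I'll descend and start pushing.

Request:
servo_tool([
  [-0.007,0,0,15,0,-2,-0.65],
  [-0.007,0,0,40,0,-3,-0.65],
  [-0.007,0,0,63,0,-3,-0.65],
  [-0.007,0,0,74,0,-3,-0.65],
  [-0.007,0,0,75,0,-7,-0.65],
  [-0.007,0,0,75,0,-15,-0.65],
  [-0.007,0,0,75,0,-25,-0.65],
  [-0.007,0,0,75,0,-36,-0.65],
])

```text
time_s: 3.2
eef_pos: [0.6184, -0.037, 0.0015]
eef_rot: [0.548, 0.443, 0.552, -0.447]
wrist_force: [1.6, -1.3, 0.6]
opening: 0.174
```

```bash
python3 go.py 572 208 5 12
python3 - <<'E'
from m import *
c=ctrl.camera("top");cv2.imwrite("pics/b1.png",cv2.resize(np.array(c["pixels"])[80:300,60:353],(800,600)))
for r in rects(c,"copper",.015,40,(300,800,-300,300)): print(np.round(r[0]),np.round(r[1]),round(r[2],1))
E
```

```text
rot [ 0.    -0.001  0.007] shift [  -3.2    5.6 -249.3] t 3.2 F [ 1.6 -1.3  0.6] op 0.17354348036373513 pos [ 0.6184 -0.037   0.0015]
[600.   7.] [44. 24.] 51.4
```

View pics/b1.png

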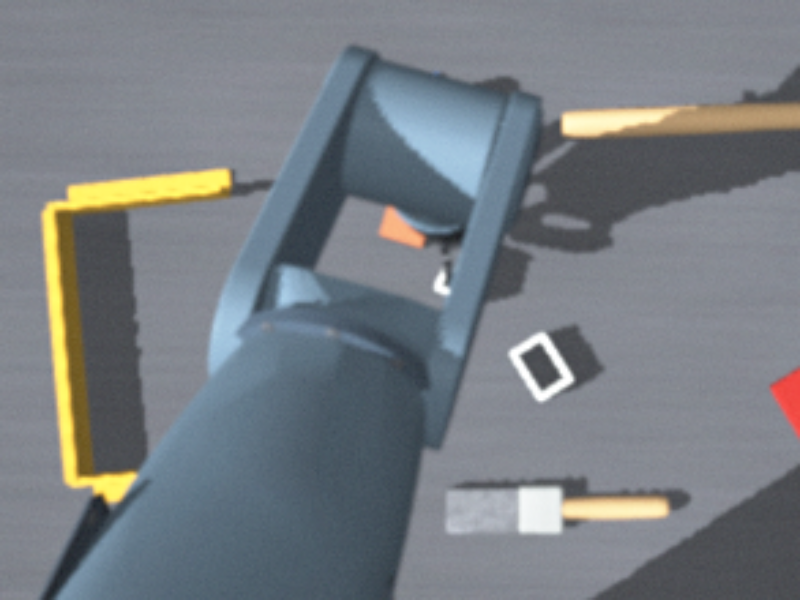

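Run:
```python
from m import *
c=ctrl.camera("side");cv2.imwrite("pics/b2.png",cv2.resize(np.array(c["pixels"])[120:320,120:387],(800,600)))
```

```text
(no output)
```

View pics/b2.png

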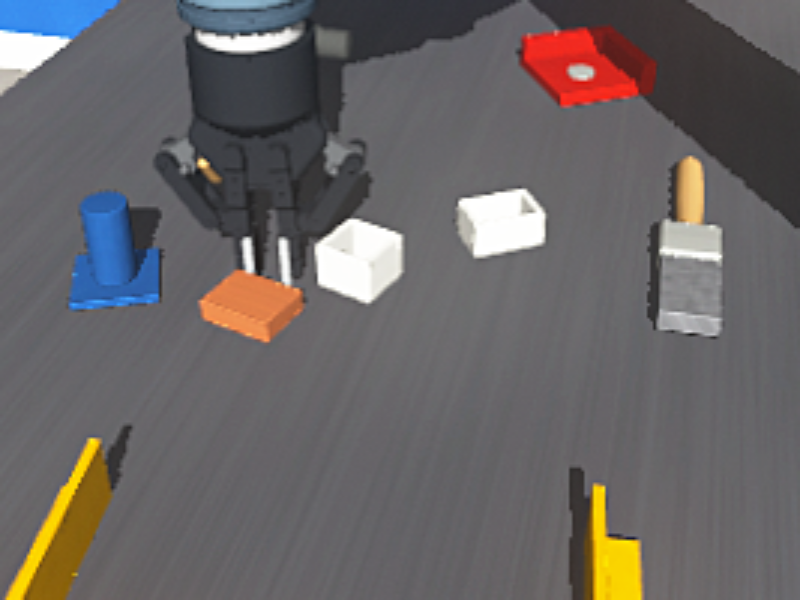

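The side view shows the bar at (250,305) touching the fingertips, with the square at (358,258) untouched. I'll push on, slightly higher.

Request:
servo_tool([
  [0,0,0.007,-2,0,-8,-0.65],
  [0,0,0.007,-3,0,-18,-0.65],
  [0,0,0.007,-3,1,-30,-0.65],
  [0,0,0.007,-3,1,-43,-0.65],
  [0,0,0.007,-3,2,-57,-0.65],
  [0,0,0.007,-3,2,-71,-0.65],
  [0,0,0.007,-3,2,-85,-0.65],
  [0,0,0.007,-3,3,-98,-0.65],
])

```text
time_s: 4.3
eef_pos: [0.5998, 0.0615, 0.0042]
eef_rot: [0.549, 0.445, 0.551, -0.444]
wrist_force: [0.3, -1.1, -0.1]
opening: 0.176
```

```bash
python3 go.py 572 208 5 12
python3 - <<'E'
from m import *
c=ctrl.camera("side");cv2.imwrite("pics/b3.png",cv2.resize(np.array(c["pixels"])[120:320,100:367],(800,600)))
E
```

```text
rot [ 0.002 -0.003  0.002] shift [  -0.3    3.6 -149. ] t 4.3 F [ 0.3 -1.1 -0.1] op 0.1756488486456239 pos [0.5998 0.0615 0.0042]
```

View pics/b3.png

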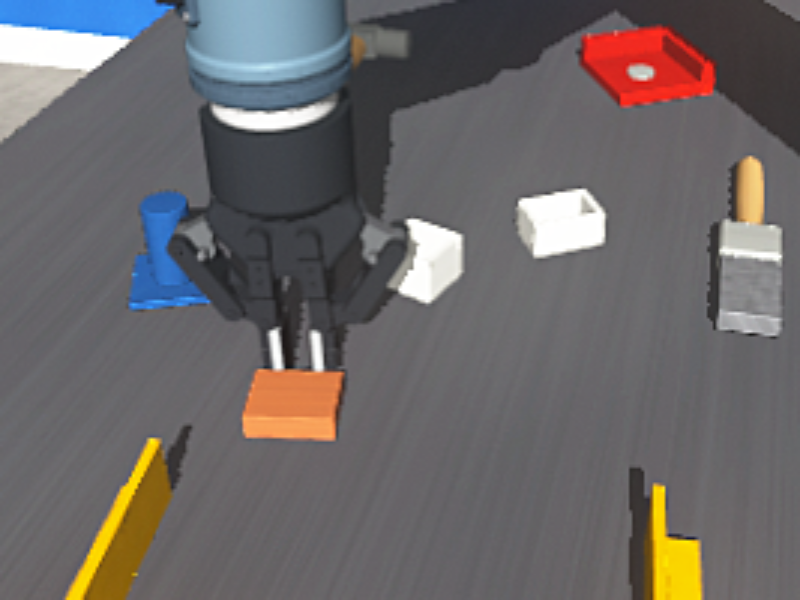

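The bar is now square against both fingers at (293,405) and tracking well. I'll continue into the bay.

Request:
servo_tool([
  [0,0,0,0,0,-14,-0.65],
  [0,0,0,0,1,-34,-0.65],
  [0,0,0,0,1,-56,-0.65],
  [0,0,0,0,2,-79,-0.65],
  [0,0,0,0,2,-102,-0.65],
  [0,0,0,0,3,-123,-0.65],
  [0,0,0,0,3,-139,-0.65],
  [0,0,0,0,3,-147,-0.65],
])

```text
time_s: 5.35
eef_pos: [0.571, 0.2086, 0.0046]
eef_rot: [0.549, 0.444, 0.552, -0.444]
wrist_force: [-0.1, -1.3, -0.3]
opening: 0.175
```

```bash
python3 go.py 580 180 100 12
```

```text
rot [ 0.004 -0.004  0.002] shift [-95.5   2.5  29.5] t 5.35 F [-0.1 -1.3 -0.3] op 0.17546051722333572 pos [0.571  0.2086 0.0046]
```

Request:
servo_tool([
  [0,0,0,0,0,8,-0.65],
  [0,0,0,-5,0,24,-0.65],
  [0,0,0,-25,1,42,-0.65],
  [0,0,0,-60,2,70,-0.65],
  [0,0,0,-90,-8,115,-0.65],
  [0,0,0,-95,-19,160,-0.65],
  [0,0,0,-95,-30,205,-0.65],
  [0,0,0,-95,-41,245,-0.65],
])

```text
time_s: 6.35
eef_pos: [0.5835, -0.0437, 0.101]
eef_rot: [0.549, 0.445, 0.55, -0.444]
wrist_force: [1.5, 0.1, -0.9]
opening: 0.172
```

```bash
python3 go.py 567 -100 6 13
```

```text
rot [-0.016 -0.002 -0.   ] shift [ 94.9 -27.9  51.9] t 6.35 F [ 1.5  0.1 -0.9] op 0.17175333203628265 pos [ 0.5835 -0.0437  0.101 ]
```

Request:
servo_tool([
  [-0.016,0,0,0,-10,20,-0.65],
  [-0.016,0,0,0,-22,42,-0.65],
  [-0.016,0,0,0,-28,52,-0.65],
  [-0.016,0,0,5,-28,52,-0.65],
  [-0.016,0,0,25,-28,52,-0.65],
  [-0.016,0,0,35,-28,52,-0.65],
  [-0.016,0,0,40,-28,52,-0.65],
  [-0.016,0,0,40,-28,52,-0.65],
])

```text
time_s: 7.35
eef_pos: [0.567, -0.0998, 0.0606]
eef_rot: [0.553, 0.441, 0.554, -0.44]
wrist_force: [0.6, -0.4, 0.4]
opening: 0.178
```

```bash
python3 go.py 567 -100 6 13
python3 - <<'E'
from m import *
c=ctrl.camera("side");cv2.imwrite("pics/d2.png",cv2.resize(np.array(c["pixels"]),(800,600)))
E
```

```text
rot [ 0.    -0.003  0.   ] shift [54.6  0.   0.3] t 7.35 F [ 0.6 -0.4  0.4] op 0.1778938815478749 pos [ 0.567  -0.0998  0.0606]
```

View pics/d2.png

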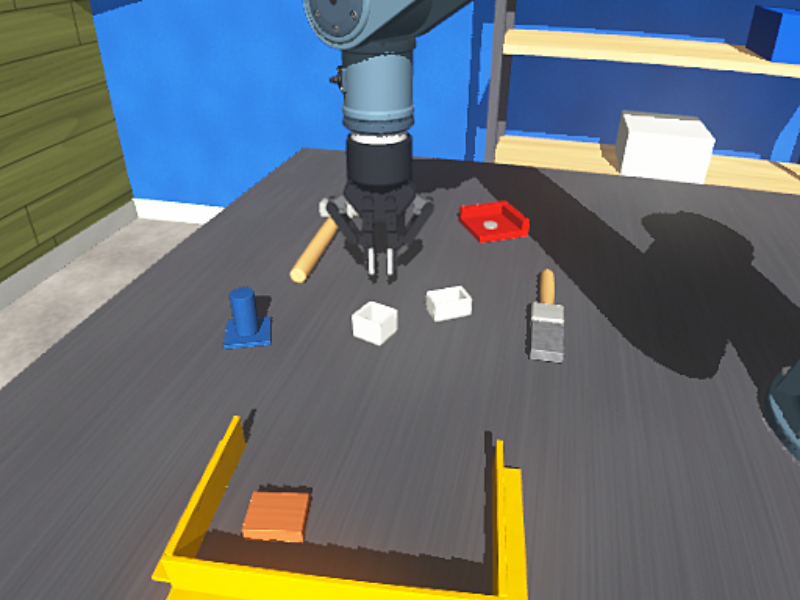

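The bar is well inside the bay at (277,515) and the square is unmoved at (375,322). The fingers are behind the square, so I'll descend and push.

Request:
servo_tool([
  [0,0,0,15,0,0,-0.65],
  [0,0,0,38,0,0,-0.65],
  [0,0,0,50,0,0,-0.65],
  [0,0,0,54,0,-2,-0.65],
  [0,0,0,54,0,-10,-0.65],
  [0,0,0,54,0,-20,-0.65],
  [0,0,0,54,0,-31,-0.65],
  [0,0,0,54,0,-43,-0.65],
])

```text
time_s: 8.4
eef_pos: [0.5576, -0.0572, 0.0076]
eef_rot: [0.553, 0.441, 0.554, -0.439]
wrist_force: [0.8, -0.7, -0.5]
opening: 0.175
```

```bash
python3 go.py 499 195 5 13
python3 - <<'E'
from m import *
c=ctrl.camera("side");cv2.imwrite("pics/d3.png",cv2.resize(np.array(c["pixels"])[120:320,120:387],(800,600)))
E
```

```text
rot [ 0.001 -0.002 -0.001] shift [   3.1   -0.3 -258.9] t 8.4 F [ 0.8 -0.7 -0.5] op 0.17499630718961853 pos [ 0.5576 -0.0572  0.0076]
```

View pics/d3.png

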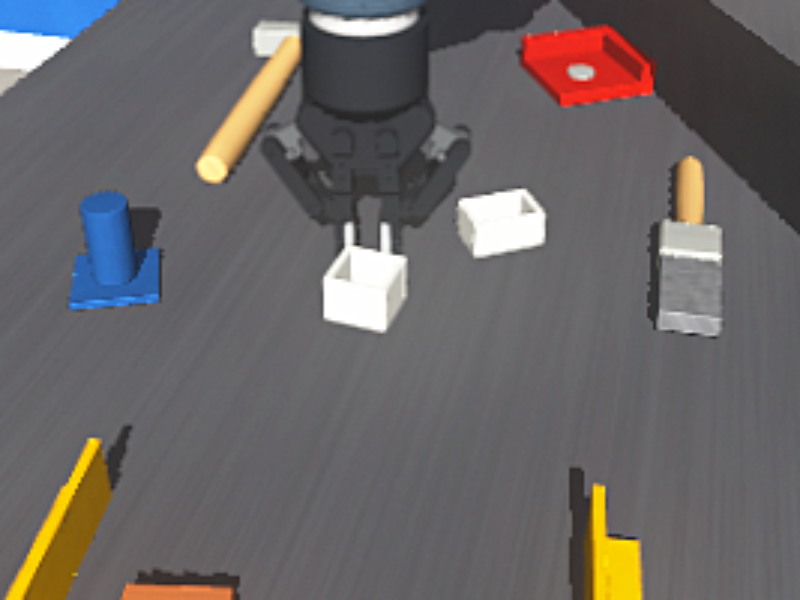

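The square is at (365,290), already turning flat against both fingers. The rect at (500,222) is untouched. I'll continue.

Request:
servo_tool([
  [0,0,0,0,0,-10,-0.65],
  [0,0,0,0,0,-24,-0.65],
  [0,0,0,0,0,-40,-0.65],
  [0,0,0,0,0,-56,-0.65],
  [0,0,0,0,0,-72,-0.65],
  [0,0,0,0,0,-88,-0.65],
  [0,0,0,0,0,-104,-0.65],
  [0,0,0,0,0,-120,-0.65],
])

```text
time_s: 9.45
eef_pos: [0.5293, 0.0624, 0.0075]
eef_rot: [0.553, 0.44, 0.555, -0.439]
wrist_force: [0.8, -0.8, -0.8]
opening: 0.178
```

```bash
python3 go.py 499 195 7 13
python3 - <<'E'
from m import *
c=ctrl.camera("side");cv2.imwrite("pics/d4.png",cv2.resize(np.array(c["pixels"])[150:384,100:412],(800,600)))
E
```

```text
rot [ 0.001 -0.003  0.   ] shift [   1.     0.5 -136.1] t 9.45 F [ 0.8 -0.8 -0.8] op 0.1780459730386155 pos [0.5293 0.0624 0.0075]
```

View pics/d4.png

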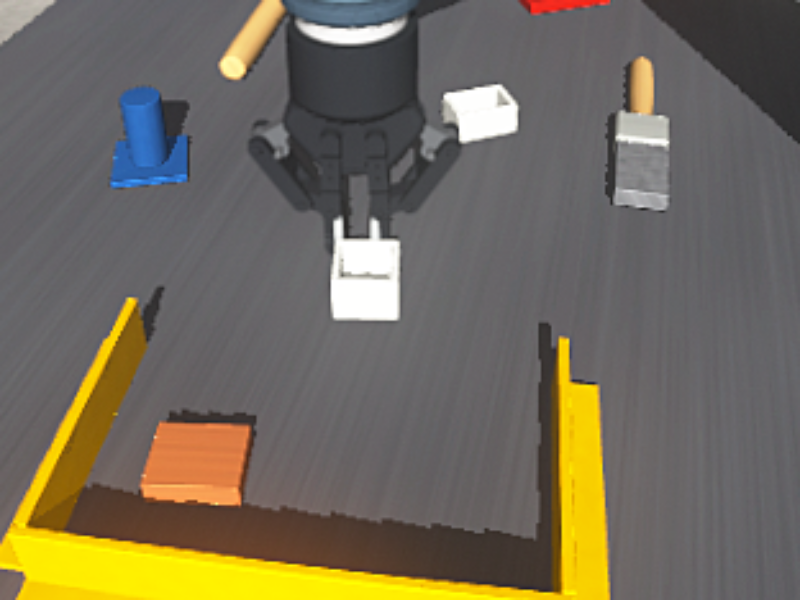

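The square is at (366,280), flat against the fingers and heading for the middle of the bay. I'll push it the rest of the way.

Request:
servo_tool([
  [0,0,0,0,0,-13,-0.65],
  [0,0,0,0,0,-31,-0.65],
  [0,0,0,0,0,-51,-0.65],
  [0,0,0,0,0,-72,-0.65],
  [0,0,0,0,0,-93,-0.65],
  [0,0,0,0,0,-112,-0.65],
  [0,0,0,0,0,-127,-0.65],
  [0,0,0,0,0,-135,-0.65],
])

```text
time_s: 10.5
eef_pos: [0.4975, 0.1965, 0.0079]
eef_rot: [0.553, 0.44, 0.555, -0.439]
wrist_force: [0.0, -1.6, -0.2]
opening: 0.175
```

```bash
python3 go.py 506 165 100 13
```

```text
rot [ 0.003 -0.004  0.001] shift [-92.2   1.   32.2] t 10.5 F [ 0.  -1.6 -0.2] op 0.17504296893755505 pos [0.4975 0.1965 0.0079]
```

Request:
servo_tool([
  [0,0,0,0,0,8,-0.65],
  [0,0,0,-5,0,24,-0.65],
  [0,0,0,-25,0,42,-0.65],
  [0,0,0,-60,-5,70,-0.65],
  [0,0,0,-90,-18,115,-0.65],
  [-0.03,0,0,-92,-32,160,-0.65],
  [-0.06,0,0,-92,-46,205,-0.65],
  [-0.087,0,0,-92,-60,250,-0.65],
])

```text
time_s: 11.5
eef_pos: [0.4959, -0.0643, 0.0996]
eef_rot: [0.571, 0.416, 0.573, -0.414]
wrist_force: [1.0, 0.7, 0.1]
opening: 0.172
```

```bash
python3 go.py 490 -176 50 8
```

```text
rot [ 0.176 -0.003  0.   ] shift [ 49.2 -40.3 104.5] t 11.5 F [1.  0.7 0.1] op 0.17175432789329415 pos [ 0.4959 -0.0643  0.0996]
```

Request:
servo_tool([
  [0.02,0,0,0,-6,15,-0.65],
  [0.06,0,0,0,-15,40,-0.65],
  [0.1,0,0,0,-26,67,-0.65],
  [0.14,0,0,0,-36,92,-0.65],
  [0.176,0,0,5,-40,104,-0.65],
  [0.176,0,0,25,-40,104,-0.65],
  [0.176,0,0,44,-40,104,-0.65],
  [0.176,0,0,49,-40,104,-0.65],
])

```text
time_s: 12.5
eef_pos: [0.4889, -0.1751, 0.0489]
eef_rot: [0.532, 0.465, 0.536, -0.463]
wrist_force: [0.2, -0.4, -0.0]
opening: 0.173
```

```bash
python3 go.py 490 -176 5 8
python3 - <<'E'
from m import *
c=ctrl.camera("side");cv2.imwrite("pics/e2.png",cv2.resize(np.array(c["pixels"]),(800,600)))
E
```

```text
rot [-0.001 -0.005  0.002] shift [43.9  1.1  1.3] t 12.5 F [ 0.2 -0.4 -0. ] op 0.1730455851820794 pos [ 0.4889 -0.1751  0.0489]
```

View pics/e2.png

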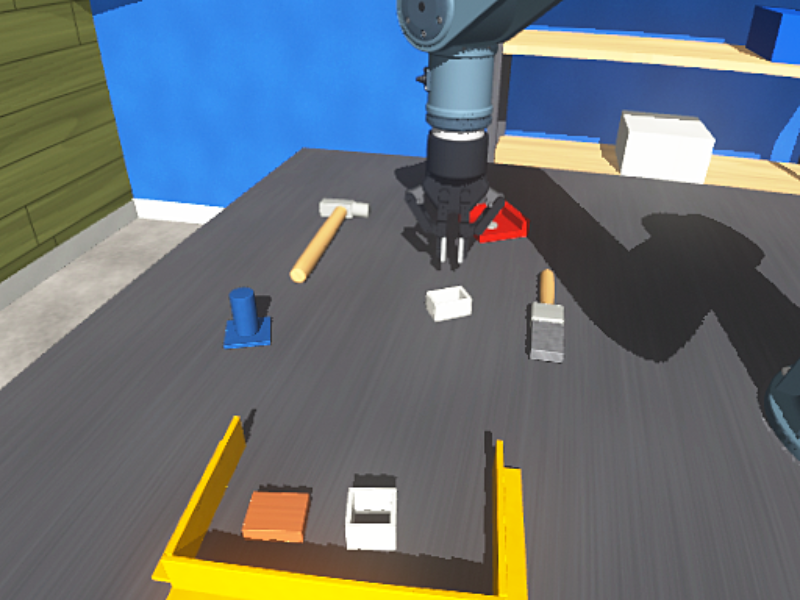

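The bar (277,515) and the square (372,518) are both inside the bay. The rect is at (449,302) with the fingers behind it, clear of the magnet. I'll descend and push.

Request:
servo_tool([
  [0,0,0,13,0,0,-0.65],
  [0,0,0,32,0,0,-0.65],
  [0,0,0,41,0,0,-0.65],
  [0,0,0,43,0,-3,-0.65],
  [0,0,0,43,0,-11,-0.65],
  [0,0,0,43,0,-21,-0.65],
  [0,0,0,43,0,-32,-0.65],
  [0,0,0,43,0,-44,-0.65],
])

```text
time_s: 13.55
eef_pos: [0.483, -0.1306, 0.0066]
eef_rot: [0.532, 0.465, 0.535, -0.463]
wrist_force: [-0.4, -1.2, 1.3]
opening: 0.173
```

```bash
python3 go.py 438 186 6 8
python3 - <<'E'
from m import *
c=ctrl.camera("side");cv2.imwrite("pics/e3.png",cv2.resize(np.array(c["pixels"])[120:320,160:427],(800,600)))
E
```

```text
rot [-0.    -0.005  0.002] shift [   2.    -0.5 -319.8] t 13.55 F [-0.4 -1.2  1.3] op 0.17297956714491983 pos [ 0.483  -0.1306  0.0066]
```

View pics/e3.png

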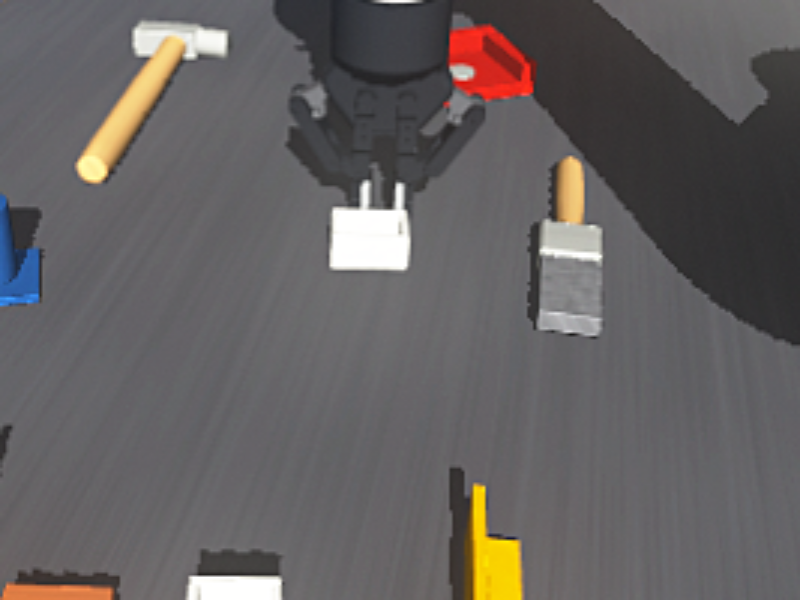

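The rect is at (370,240), flat against the fingers and offset a few mm to the left. I'll continue with a slight bias to the right.

Request:
servo_tool([
  [0,0,0,0,0,-11,-0.65],
  [0,0,0,0,0,-27,-0.65],
  [0,0,0,0,-1,-45,-0.65],
  [0,0,0,0,-1,-63,-0.65],
  [0,0,0,0,-2,-82,-0.65],
  [0,0,0,0,-2,-101,-0.65],
  [0,0,0,0,-3,-120,-0.65],
  [0,0,0,0,-4,-138,-0.65],
])

```text
time_s: 14.6
eef_pos: [0.4589, 0.0083, 0.0071]
eef_rot: [0.532, 0.464, 0.536, -0.463]
wrist_force: [-0.8, -0.9, -0.8]
opening: 0.176
```

```bash
python3 go.py 430 182 6 8
python3 - <<'E'
from m import *
c=ctrl.camera("side");cv2.imwrite("pics/e4.png",cv2.resize(np.array(c["pixels"])[150:384,100:412],(800,600)))
E
```

```text
rot [ 0.001 -0.006  0.003] shift [   2.2   -4.3 -176. ] t 14.6 F [-0.8 -0.9 -0.8] op 0.17648366666534313 pos [0.4589 0.0083 0.0071]
```

View pics/e4.png

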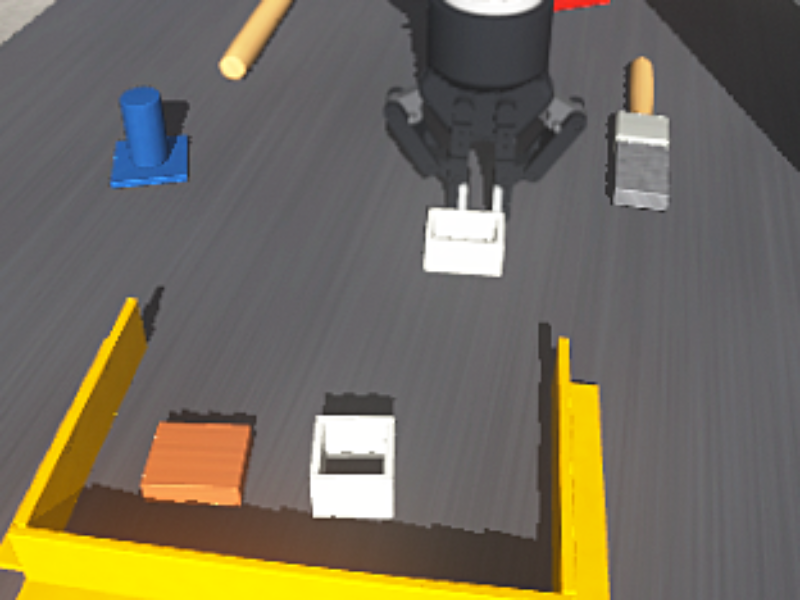

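The rect is at (465,243), on course for the free lane between the square and the right wall.

Request:
servo_tool([
  [0,0,0,0,0,-13,-0.65],
  [0,0,0,0,0,-33,-0.65],
  [0,0,0,0,-1,-57,-0.65],
  [0,0,0,0,-2,-83,-0.65],
  [0,0,0,0,-3,-109,-0.65],
  [0,0,0,0,-4,-135,-0.65],
  [0,0,0,0,-4,-157,-0.65],
  [0,0,0,0,-4,-170,-0.65],
])

```text
time_s: 15.65
eef_pos: [0.4297, 0.1787, 0.0081]
eef_rot: [0.531, 0.464, 0.537, -0.463]
wrist_force: [-1.1, -0.5, 0.1]
opening: 0.173
```

Request:
servo_tool([
  [0,0,0,0,0,-4,-0.65],
  [0,0,0,0,0,-4,-0.65],
  [0,0,0,0,0,4,-0.65],
  [0,0,0,0,0,18,-0.65],
  [0,0,0,-5,0,32,-0.65],
  [0,0,0,-35,0,42,-0.65],
  [0,0,0,-80,0,50,-0.65],
  [0,0,0,-125,0,70,-0.65],
])

```text
time_s: 16.65
eef_pos: [0.4399, 0.1075, 0.134]
eef_rot: [0.531, 0.464, 0.537, -0.463]
wrist_force: [1.0, 0.0, 0.3]
opening: 0.175
```

```bash
python3 go.py 430 -100 250 8
```

```text
rot [ 0.002 -0.007  0.004] shift [-117.3  -39.5  203.2] t 16.65 F [1.  0.  0.3] op 0.17484110503575928 pos [0.4399 0.1075 0.134 ]
```

Request:
servo_tool([
  [0,0,0,-15,-3,15,-0.65],
  [0,0,0,-35,-10,45,-0.65],
  [0,0,0,-60,-18,85,-0.65],
  [0,0,0,-80,-26,130,-0.65],
  [0,0,0,-100,-33,170,-0.65],
  [0,0,0,-115,-38,195,-0.65],
  [0,0,0,-117,-39,203,-0.65],
  [0,0,0,-117,-39,203,-0.65],
])

```text
time_s: 17.65
eef_pos: [0.4301, -0.1, 0.2493]
eef_rot: [0.531, 0.465, 0.537, -0.463]
wrist_force: [-0.1, 0.5, -0.2]
opening: 0.178
```

Run:
```python
from m import *
M=np.array([511,146.]);ux=np.array([-.122,.993]);uy=np.array([-.993,-.122])
c=ctrl.camera("top");cv2.imwrite("pics/f1.png",cv2.resize(np.array(c["pixels"]),(800,600)))
s=ctrl.camera("side");cv2.imwrite("pics/f2.png",cv2.resize(np.array(s["pixels"]),(800,600)))
for n,z in(("copper",.015),("white",.03),("white",.025),("blue",.005),("red",.03)):
    for r in rects(c,n,z,40,(300,800,-500,400)):
        b=cv2.boxPoints(r)-M; print(n,z,np.round(r[0]),np.round(r[1]),round(r[2],1),"bay x",np.round([(b@ux).min(),(b@ux).max()]),"y",np.round([(b@uy).min(),(b@uy).max()]))
print(ctrl.get_obs()["time_s"],np.round(ctrl.get_obs()["wrist_force"],1))
```

```text
copper 0.015 [563. 238.] [51. 44.] 12.8 bay x [ 61. 109.] y [-91. -35.]
white 0.03 [ 457. -377.] [20. 23.] 0.8 bay x [-525. -501.] y [106. 128.]
white 0.03 [455. 218.] [101.  43.] 14.6 bay x [ 50. 106.] y [ -6. 100.]
white 0.03 [ 714. -380.] [88. 31.] 3.8 bay x [-565. -529.] y [-182.  -92.]
white 0.025 [ 457. -379.] [20. 23.] 0.8 bay x [-527. -502.] y [107. 129.]
white 0.025 [455. 219.] [102.  44.] 14.6 bay x [ 51. 108.] y [ -7. 100.]
white 0.025 [ 715. -382.] [89. 31.] 3.8 bay x [-567. -531.] y [-183.  -93.]
blue 0.005 [715.  -8.] [55. 53.] 24.3 bay x [-212. -145.] y [-218. -150.]
red 0.03 [ 453. -393.] [91. 93.] 32.3 bay x [-589. -466.] y [ 62. 184.]
17.75 [-0.1  0.4  0.3]
```

View pics/f1.png

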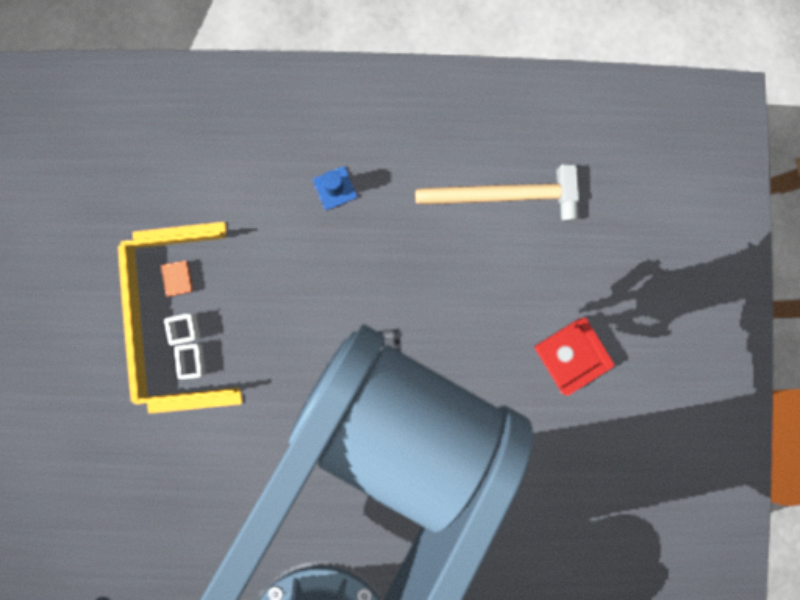

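View pics/f2.png

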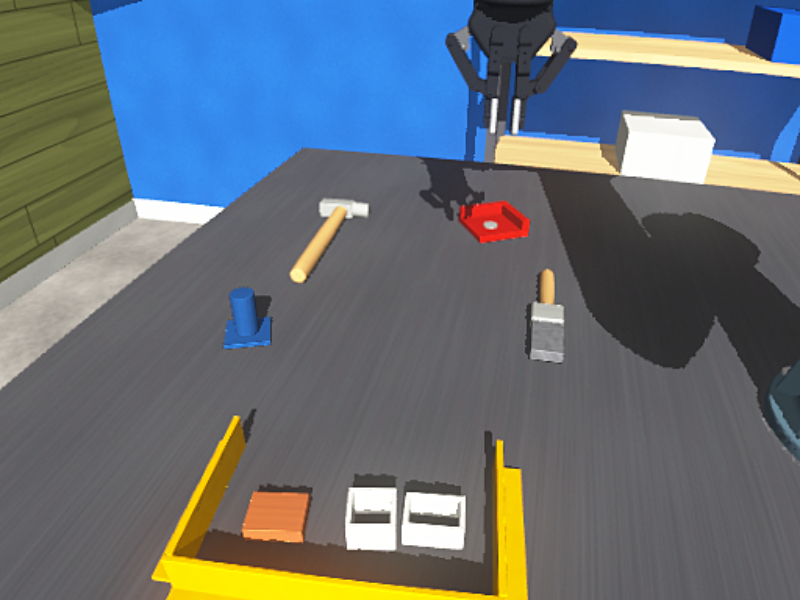

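Both views show all three offcuts upright inside the bay, at least 50 mm past the mouth. The hammer, magnet, brush and post foot sit at the same pixels as before, and the arm is raised clear. Handing in.

```bash
python3 -c "
from bench import ctrl
print(ctrl.hand_in())"
```

```text
the job is handed in; nothing more can be done
None
```

I swept the three offcuts into the yellow bay one at a time with the nearly closed fingers: first the bar, then the square, then the rect. Then I backed off, lifted to z ≈ 0.25 m and handed in at about 17.8 s.

- **Offcuts:** the last images show all three upright inside the bay, about 50 to 109 mm past the mouth (the bay is 150 mm deep). They are about 20 mm or more from the side walls.
- **Bystanders:** the post foot and magnet measured within 1 mm of where they started. The hammer and brush I only compared by eye, and they look unmoved.
- **Forces:** wrist force readings between moves stayed under about 3 N.
- **Disagreements:** the two cameras differed by about 15 mm on where the bay mouth is, so I used a value between them; the offcuts are inside by either reading. In the top view the square and rect merged into one white blob, so I measured their position together; the pictures show them separate, a few mm apart.

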